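# Vent the cell dock, then seat the bayonet cell head and hold it home

### The job

Vent the dock by pressing its green plunger head down to its stop and letting it spring back up. Then, without lifting the cell head off the dock, turn its black knurled collar clockwise (seen from above) until the hidden keyways drop over the pins, and push it down against the spring until its skirt is fully home on the dock plate. Finish while still holding it pushed home, and leave the things standing round about where they are.

Things in the scene. Friction and masses are not known exactly. Their poses are not given: they have to be found in the camera images.
- dock_seat (a point): Fixed cell dock: grey plate 96 x 196 x 18 mm (its x, y, z) flat on the worktop. This point: on its upper face (18 mm up), on the vertical axis of the steel spigot that carries the cell head, 50 mm from the plate's centre towards its -y end; axes are the plate's, z up. The green vent plunger stands 100 mm from here along the plate's +y. Place and angle vary.
- collar (a point): Middle of the black knurled collar (the cell head's grip, round, 46 mm in diameter), on its axis, z up. It reaches 14 mm above this point (flat top with amber window) and 14 mm below, to a flat shoulder 7 mm wide that fingertips may push on. At the start the head sits loose and upright on three hidden pins, this point 58 mm above dock_seat, with about 1.2 mm play round the spigot.
- cell_head: The whole loose cell head, about 0.22 kg, 58 mm tall: collar on top, below it an aluminium skirt 60 mm in diameter and 30 mm tall. Origin at the centre of the skirt's lower rim, 44 mm below collar. At the start the rim is 14 mm above the plate. The keyways inside cannot be seen and the pins' angle is unknown. Held firmly it does not sink by itself: press lightly to find out.
- keyways (a point): Centre of the three hidden keyways, on the head's axis, 32 mm below collar (z up, x and y mean nothing). They are 120 degrees apart, 13 mm wide, for 6 mm pins at a radius of 18 mm (they enter within about 8 to 14 degrees of centred). They are centred on the pins after a clockwise turn (from above) of 25 to 81 degrees from the start, different each time; the head can then sink.
- ejector (a joint): Spring ejector inside the spigot, m pressed, 0 when up. The head, once over the pins, sinks freely 6 mm (collar 52 mm above dock_seat) onto it; then it resists with 4 N rising to 10 N over 8 mm (value 0.008) until the skirt's rim stops on the plate, collar 44 mm above dock_seat. Let go, the head springs up again.
- vent_top (a point): Centre of the flat top of the green plunger head of the vent (disc 26 mm in diameter, 8 mm thick), 50 mm above the worktop when up. It moves straight down 10 mm to its stop, against a spring of 2 N rising to 5 N.
- vent (a joint): How far the vent plunger is pressed: 0 up, 0.010 m at its stop; springs back when let go.
- jar_desiccant: Bystander: white jar with blue cap, 63 mm in diameter, 66 mm tall, origin at the centre of its underside; leave it alone.
- vial_red: Bystander: small vial with red cap, 22 mm in diameter, 46 mm tall, origin at the centre of its underside; leave it alone.
- atr_puck: Bystander: flat pale round puck with a small golden spot on top, 46 mm in diameter, 9 mm high, origin at the centre of its underside; leave it alone.
Not all that is in view belongs to the job. Leave any red look-alike of the cell_head alone.

How it is judged:
On the way, in this order (a step that is already met when the one before it is completed fails the run):
1. the vent plunger is pressed down to its stop (at least 8.5 of 10 mm) (value of joint vent above 0.0085 m), for 0.05 s.
2. the vent plunger is back up and the cell head has dropped over the pins (collar less than 53.5 mm above dock_seat) (value of joint vent below 0.002 m and z of collar in the frame of dock_seat below 0.0535 m), for 0.1 s.
At the end, for the whole second after the job is handed in: The cell head is fully home: collar less than 45.5 mm above dock_seat (44 mm nominal), within 3 mm of the spigot axis, upright within 0.07 rad, pressed by the fingers with more than 3 N of contact; the vent plunger is up again (less than 2 mm pressed) (z of collar in the frame of dock_seat between 0.041 and 0.0455 m and horizontal distance between collar and dock_seat below 0.003 m and angle between collar's own z axis and vertical below 0.07 rad and contact force between the fingers and cell_head above 3 N and value of joint vent below 0.002 m); the arm keeps its last pose, push and grip.
It fails at once if the cell head is lifted off the pins by more than 20 mm (z of collar in the frame of dock_seat above 0.078 m).
It fails at once if the white jar is shifted by more than 20 mm (distance of jar_desiccant from where it was at the start of the episode above 0.02 m).
It fails at once if the vial is shifted by more than 20 mm (distance of vial_red from where it was at the start of the episode above 0.02 m).
It fails at once if the round puck is shifted by more than 20 mm (distance of atr_puck from where it was at the start of the episode above 0.02 m).
It fails at once if the jar or the vial is tipped over (angle between any of jar_desiccant, vial_red's own z axis and vertical above 0.5 rad).
It also fails if it takes over 48 s, if anything falls off the work surface, if the arm or the gripper's body presses on something with over 40 N, if the wrist force passes 120 N, or if a joint passes its speed limit or range.

### The arm

A 6-joint arm with a two-finger parallel gripper is mounted at the origin on a cart in front of the work surface, level with it; the furniture and walls round the work are solid. World frame = base frame: x ahead of the robot, y to its left, z up, the work surface at z = 0. Lengths are in m, angles in rad, forces in N, time in s.
With the tool pointing down it reaches from about 0.35 to 1 m from the base axis. Payload 7.1 kg.
Tool frame: the origin (TCP) lies at the very end of the fingers, on their centre line; the grasp point (between the pads) lies 19 mm behind it; z points along the fingers, y is the direction in which the jaws open and shut (so a half turn about z gives the same grasp; the last joint's range is limited). The gripper opens to 85 mm and grips with 20 to 120 N. Pads are 22 mm wide; open, the fingers measure 114 mm over their backs; the gripper's body (76 mm by 85 mm) begins 54 mm behind the grasp point. The pads swing forward as they close: fully open they stand 13 mm farther back than shut.
Start: joints at [-1.261, 0.423, 1.63, -0, 1.089, -0.019], TCP at [0.202, -0.591, 0.231] pointing down, gripper open.
Joint ranges: [-3, 3], [-0.9, 2.11], [0.09, 2.58], [-1.31, 4.45], [0.11, 2.69], [-2.54, 2.54]. Speed limits (rad/s): [2.39, 2.39, 3.01, 3.14, 3.14, 3.14].

### API

Orientations are given as a rotation vector (axis times angle).
In Python, from station import arm gives the robot as it stands.
- The arm moves only by the tool drive_tool, never from a script. Its argument "targets" is a list of rows, each an object with "slide": the shift along the tool's x, y, z in m, a list of three; "rot": the turn, a rotation vector about the tool's x, y, z in degrees, a list of three. In form: [{"slide": [x, y, z], "rot": [wx, wy, wz]}, ...]. A call has 1 to 12 rows; each row is the pose to reach, as a shift and turn from the pose commanded when the call began, along the tool's axes at that moment; what a row does not reach only later rows make up. A row lasts 1/12 s, in which the tool goes at most 41.7 mm and 7.16 degrees, less where a joint would pass 70% of its speed; a pose out of reach is approached as far as the arm can. A call with a gripper value outside its range is refused whole. "fingers" is the opening, from 0 (shut) to 1 (fully open), set as the call begins (left out, the last holds). The fingers move at their own pace and stop on an object; "grip_force" is the grip in N (left out, the last holds). Time passes only in rows, so rows that repeat a pose let the fingers close. It gives the time, the measured TCP pose, the force and the opening at its end, in the units of the state.
- arm.read_state(): the state, without advancing time (a new reading comes with each control period).
- arm.camera(name): name is "scene" or "top"; returns a dict with "pixels" (400x640x3 uint8, red, green, blue), "vfov" (degrees; the focal length in pixels is half the picture's height over the tangent of half this angle, whatever the lens; pixels are square), "cx", "cy" (the principal point, pixels), "k1" (the pictures are not rectified: a ray, as slopes to the right and down, at radius r is drawn at 1 + k1 r^2 times it, then the intrinsics apply), "xyz" and "attitude" of the camera in the world. Camera axes: x right, y down, z forward; pixel columns grow to the right and rows downward; lengths in m; the calibration is good to about 2 mm. A picture is of the moment at which its call begins. There is no depth.
- arm.hand_in(): hands the job in, once; it reports no verdict.
Trained networks look in a picture, given as the dict that the camera call returned (one of the last four; its "shot" number tells which), for a name from the list of things; names that differ only in an ending like _2 or _b are one class to them, and where a whole thing is asked for, a point or a joint stands for the part that bears it (a point fixed in the world has none). Each returns a list of dicts, best first, with "p" (0 to 1); they miss things now and then, are a little off and sometimes report something else, mostly with a low value. They report only what shows in the picture. A call takes as long as a camera call. They do not tell look-alikes from the thing itself.
- arm.boxes_of(picture, label): "rect" ([left, top, right, bottom] in pixels, round what is visible of it).
- arm.place_of(picture, label): "location" ([column, row] in pixels: a listed point, or the origin of a listed thing).
The state is a dict: "time_s": time; "joint_positions": joint angles; "qd": joint speeds; "joint_torque": joint torques, N m; "ee_pos": TCP position; "tcp_rot": TCP orientation; "wrist_force": force on the tool from outside, world axes, zero at the start; "wrist_torque": the same for the moment, N m; "opening": finger opening in m.
Only numpy, scipy, OpenCV 4.12 (cv2) and the standard library are available. Lean on these libraries where they do the work, as an engineer would, in place of code of your own. Each camera call takes 0.05 s, during which the arm holds its last target.

## Working session

There is one attempt and no reset: what is moved stays moved. The work goes in short steps, Python scripts to look and compute and a tool call to move; the robot and the scene stay as the last step left them, time stands still between calls to the robot, and variables do not carry over. Pictures are saved under pics/ and viewed, and the job is handed in when it is done.

Besides the shell and the picture viewer there is one more tool, called after "Emit:" by a JSON object that holds its "api" and its "payload", one argument or row to a line. drive_tool: Moves the arm, as the interface text tells. Its arguments: {"type":"object","properties":{"targets":{"type":"array"},"fingers":{"type":"number"},"grip_force":{"type":"number"}},"required":["targets"]}

```bash
ls; mkdir -p pics; cat > h.py <<'E'
import numpy as np, cv2, json
from station import arm
from scipy.spatial.transform import Rotation as R
def cam(n):
    c=arm.camera(n); return c
def K(c):
    h=c['pixels'].shape[0]; f=h/2/np.tan(np.radians(c['vfov'])/2); return f
def att(c):
    a=np.array(c['attitude'],float)
    if a.shape==(3,3): return a
    if a.size==4: raise Exception('quat')
    return R.from_rotvec(a).as_matrix()
def ray(c,px):
    f=K(c); d=np.array([(px[0]-c['cx'])/f,(px[1]-c['cy'])/f])
    u=d.copy()
    for _ in range(30): u=d/(1+c['k1']*(u@u))
    v=att(c)@np.array([u[0],u[1],1]); return np.array(c['xyz'],float),v/np.linalg.norm(v)
def atz(c,px,z):
    o,v=ray(c,px); return o+v*(z-o[2])/v[2]
def proj(c,P):
    p=att(c).T@(np.array(P)-np.array(c['xyz'])); u=p[:2]/p[2]; u=u*(1+c['k1']*(u@u)); return u*K(c)+[c['cx'],c['cy']]
def tri(c1,p1,c2,p2):
    o1,v1=ray(c1,p1);o2,v2=ray(c2,p2)
    A=np.stack([v1,-v2],1); s=np.linalg.lstsq(A,o2-o1,rcond=None)[0]
    a=o1+s[0]*v1;b=o2+s[1]*v2; return (a+b)/2,np.linalg.norm(a-b)
def save(c,name): cv2.imwrite('pics/'+name,cv2.cvtColor(c['pixels'],cv2.COLOR_RGB2BGR))
E
python3 - <<'E'
from h import *
print({k:v for k,v in arm.read_state().items()})
a=cam('scene');b=cam('top')
save(a,'s0.png');save(b,'t0.png')
for c in(a,b):print({k:v for k,v in c.items() if k!='pixels'})
for n in ['collar','dock_seat','vent_top','cell_head','keyways','jar_desiccant','vial_red','atr_puck']:
  for c in (a,b):
    print(n,[(np.round(d['location'],1).tolist(),round(d['p'],2)) for d in arm.place_of(c,n)][:4])
E
```

```text
pics
{'time_s': 0.0, 'joint_positions': array([-1.26102911e+00,  4.23852486e-01,  1.63068138e+00,  2.80141109e-05,
        1.08858349e+00, -1.89648761e-02]), 'qd': array([ 0.0009582 ,  0.00109586, -0.0001444 , -0.00015842, -0.00183604,
        0.00047747]), 'joint_torque': array([-4.58695449e-04, -5.57383704e+01, -2.81744868e+01, -1.80964130e-04,
        7.11343615e-03, -1.39386785e-05]), 'ee_pos': array([ 0.2016655 , -0.59100342,  0.2305418 ]), 'tcp_rot': array([-3.09776267e+00, -5.13781641e-01,  3.08299838e-04]), 'wrist_force': array([-0.176312  , -0.36106615, -0.38309168]), 'wrist_torque': array([ 0.00528881, -0.01756621, -0.05301124]), 'opening': 0.08571589211134936}
{'vfov': 48.846033711760114, 'cx': 324.3889914156882, 'cy': 199.64216271783627, 'k1': -0.0011947550950661865, 'xyz': array([0.11179897, 0.72117604, 0.65899856]), 'attitude': array([-0.79317238,  2.42835882, -1.24840486]), 'shot': 1}
{'vfov': 52.216476777329305, 'cx': 322.24863498118924, 'cy': 197.61565648030083, 'k1': 0.028277140722031663, 'xyz': array([0.47236231, 0.0582577 , 0.91234466]), 'attitude': array([-2.13419666,  2.17903024, -0.12718687]), 'shot': 2}
collar [([370.8, 206.9], 0.85), ([426.6, 196.6], 0.81)]
collar [([340.7, 226.2], 0.89), ([410.8, 258.6], 0.83), ([267.2, 181.6], 0.23)]
dock_seat [([366.9, 223.5], 0.93)]
dock_seat [([338.0, 227.5], 0.63), ([340.2, 226.2], 0.53)]
vent_top [([346.6, 240.9], 0.4)]
vent_top [([292.2, 234.2], 0.67)]
cell_head [([365.5, 216.8], 0.72), ([420.2, 208.4], 0.69)]
cell_head [([338.4, 230.6], 0.59), ([408.9, 257.9], 0.57)]
keyways [([418.8, 206.2], 0.8)]
keyways [([340.4, 227.4], 0.91), ([408.5, 259.4], 0.6)]
jar_desiccant []
jar_desiccant [([320.1, 169.4], 0.62)]
vial_red [([285.8, 249.9], 0.69)]
vial_red [([267.9, 181.9], 0.68)]
atr_puck [([399.0, 274.2], 0.79)]
atr_puck [([305.3, 292.4], 0.58)]
```

```bash
python3 - <<'E'
import cv2
a=cv2.imread('pics/s0.png');b=cv2.imread('pics/t0.png')
cv2.imwrite('pics/s0c.png',cv2.resize(a[140:320,240:500],None,fx=3,fy=3,interpolation=2))
cv2.imwrite('pics/t0c.png',cv2.resize(b[130:330,220:480],None,fx=3,fy=3,interpolation=2))
E
```

```text
(no output)
```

View pics/s0c.png

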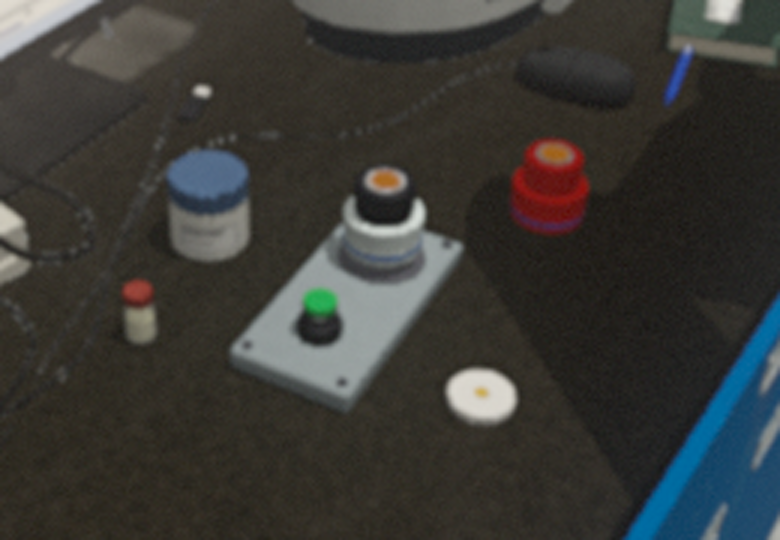

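View pics/t0c.png

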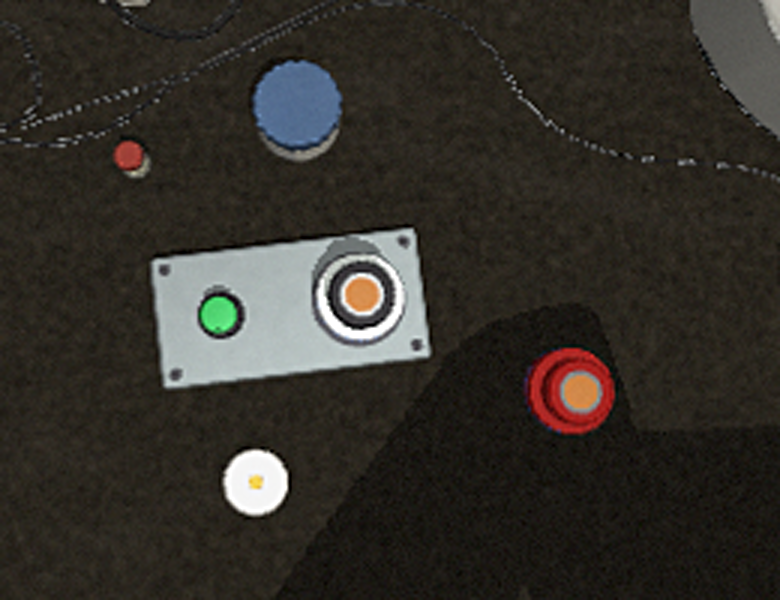

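View pics/s0.png

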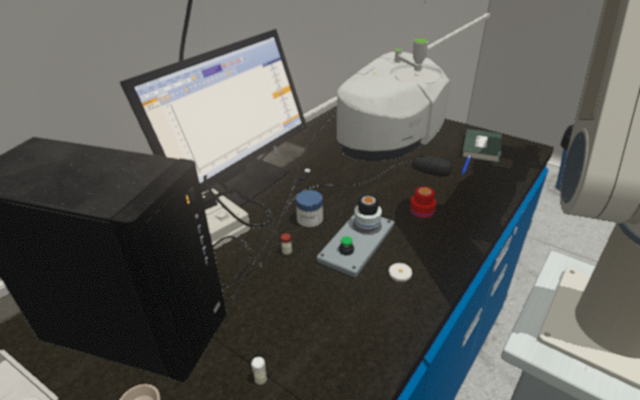

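View pics/t0.png

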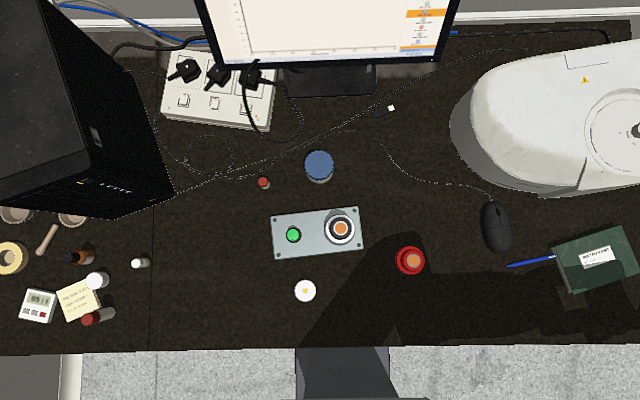

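The top view shows two heads. The one with the black collar and aluminium skirt, standing on the grey plate at about (340,228), fits the description. The red one at (411,260) on the bare worktop is the look-alike. The crop above confirms this. Next I measure precisely.

```bash
cat > meas.py <<'E'
from h import *
def blob(c,m,near,rad=40):
    n,l,s,ce=cv2.connectedComponentsWithStats(m.astype(np.uint8))
    best=[(s[i,4],i) for i in range(1,n) if np.hypot(*(ce[i]-near))<rad]
    i=max(best)[1]; return ce[i],s[i,4],(l==i)
def green(c,near):
    p=c['pixels'].astype(int); return blob(c,(p[...,1]>p[...,0]*1.6)&(p[...,1]>p[...,2]*1.3)&(p[...,1]>80),near)
def amber(c,near,rad=12):
    p=c['pixels'].astype(int); return blob(c,(p[...,0]>140)&(p[...,0]>p[...,2]*1.7)&(p[...,1]>70),near,rad)
E
python3 - <<'E'
from meas import *
a=cam('scene');b=cam('top')
gb=green(b,[293,235]);ga=green(a,[346,241])
ab=amber(b,[341,228]);aa=amber(a,[368,200])
print('px',gb[:2],ga[:2],ab[:2],aa[:2])
print('green top z.05',atz(b,gb[0],.05),'scene',atz(a,ga[0],.047))
print('amber z.09',atz(b,ab[0],.09),'scene',atz(a,aa[0],.09),'tri',tri(b,ab[0],a,aa[0]))
# plate
p=b['pixels'].astype(int)
m=(p.min(2)>100)&(p.max(2)-p.min(2)<40)
m=cv2.morphologyEx(m.astype(np.uint8),cv2.MORPH_CLOSE,np.ones((3,3)))
c_,ar,mm=blob(b,m,np.array([315,232]),25)
cnt=max(cv2.findContours(mm.astype(np.uint8),0,1)[0],key=len)[:,0]
q=np.array([atz(b,x,.018)[:2] for x in cnt],np.float32)*1000
r=cv2.minAreaRect(q);print('plate',ar,r,cv2.boxPoints(r))
E
```

```text
px (array([292.5, 234.5]), np.int32(120)) (array([346.29069767, 240.53488372]), np.int32(86)) (array([340.22826087, 227.73913043]), np.int32(92)) (array([368.05714286, 199.28571429]), np.int32(35))
green top z.05 [0.50100644 0.12481552 0.05      ] scene [0.5034929  0.12577552 0.047     ]
amber z.09 [0.51123166 0.02558018 0.09      ] scene [0.5156122  0.02297907 0.09      ] tri (array([0.51219771, 0.02632951, 0.09321006]), np.float64(0.002557528412571943))
plate 3270 ((506.2131652832031, 75.16665649414062), (94.44742584228516, 194.3517608642578), 5.6129655838012695) [[449.7113   167.25775 ]
 [468.7205   -26.162159]
 [562.715    -16.924438]
 [543.7058   176.49547 ]]
```

```bash
cat > go.py <<'E'
from h import *
import sys
def plan(x,y,z,yaw=None):
    s=arm.read_state(); Rc=R.from_rotvec(s['tcp_rot'])
    cy=np.degrees(np.arctan2(*Rc.as_matrix()[[1,0],[0,0]]))
    if yaw is None: yaw=cy
    Rt=R.from_euler('z',yaw,degrees=True)*R.from_euler('x',180,degrees=True)
    d=Rc.inv().apply(np.array([x,y,z])-s['ee_pos'])
    print('t',round(s['time_s'],2),'pos',s['ee_pos'].round(4),'yaw',cy.round(2),'j6',s['joint_positions'][5].round(3),'F',s['wrist_force'].round(2),'T',s['wrist_torque'].round(2),'op',round(s['opening'],4))
    print('slide',d.round(4),'rot',(Rc.inv()*Rt).as_rotvec(degrees=True).round(2))
if __name__=='__main__': plan(*map(float,sys.argv[1:]))
E
python3 go.py .5013 .1249 .13 143
```

```text
t 1.0 pos [ 0.2018 -0.5915  0.2314] yaw 18.84 j6 -0.019 F [ 0.8  -0.5  -0.02] T [ 0.02 -0.01 -0.01] op 0.0855
slide [ 0.5147 -0.5814  0.1013] rot [   0.      0.   -124.16]
```

Emit:
{"api": "drive_tool", "payload": {
  "targets": [
    {"slide": [0.515,-0.581,0.101],"rot": [0,0,-124]},
    {"slide": [0.515,-0.581,0.101],"rot": [0,0,-124]},
    {"slide": [0.515,-0.581,0.101],"rot": [0,0,-124]},
    {"slide": [0.515,-0.581,0.101],"rot": [0,0,-124]},
    {"slide": [0.515,-0.581,0.101],"rot": [0,0,-124]},
    {"slide": [0.515,-0.581,0.101],"rot": [0,0,-124]},
    {"slide": [0.515,-0.581,0.101],"rot": [0,0,-124]},
    {"slide": [0.515,-0.581,0.101],"rot": [0,0,-124]},
    {"slide": [0.515,-0.581,0.101],"rot": [0,0,-124]},
    {"slide": [0.515,-0.581,0.101],"rot": [0,0,-124]},
    {"slide": [0.515,-0.581,0.101],"rot": [0,0,-124]},
    {"slide": [0.515,-0.581,0.101],"rot": [0,0,-124]}
  ],
  "fingers": 0
}}

```text
time_s: 2.0
ee_pos: [0.3939, -0.1323, 0.167]
tcp_rot: [1.909, 2.494, 0.001]
wrist_force: [1.3, -0.2, 0.2]
opening: 0.0002
```

```bash
python3 go.py .5013 .1249 .13 143
```

```text
t 2.0 pos [ 0.3939 -0.1323  0.167 ] yaw 105.12 j6 -0.617 F [ 1.34 -0.19  0.25] T [-0.04 -0.05  0.03] op 0.0002
slide [0.2203 0.1708 0.037 ] rot [  0.04   0.05 -37.88]
```

Emit:
{"api": "drive_tool", "payload": {
  "targets": [
    {"slide": [0.22,0.171,0.037],"rot": [0,0,-38]},
    {"slide": [0.22,0.171,0.037],"rot": [0,0,-38]},
    {"slide": [0.22,0.171,0.037],"rot": [0,0,-38]},
    {"slide": [0.22,0.171,0.037],"rot": [0,0,-38]},
    {"slide": [0.22,0.171,0.037],"rot": [0,0,-38]},
    {"slide": [0.22,0.171,0.037],"rot": [0,0,-38]},
    {"slide": [0.22,0.171,0.037],"rot": [0,0,-38]},
    {"slide": [0.22,0.171,0.037],"rot": [0,0,-38]},
    {"slide": [0.22,0.171,0.037],"rot": [0,0,-38]},
    {"slide": [0.22,0.171,0.037],"rot": [0,0,-38]}
  ]
}}

```text
time_s: 2.83
ee_pos: [0.5019, 0.122, 0.1296]
tcp_rot: [-1.001, -2.977, 0.001]
wrist_force: [-0.1, 0.4, -0.1]
opening: -0.0002
```

```bash
python3 go.py .5013 .1249 .053 143
```

```text
t 2.83 pos [0.5019 0.122  0.1296] yaw 142.82 j6 -0.706 F [-0.07  0.39 -0.05] T [-0.01  0.   -0.02] op -0.0002
slide [0.0022 0.002  0.0766] rot [-0.05 -0.03 -0.18]
```

Emit:
{"api": "drive_tool", "payload": {
  "targets": [
    {"slide": [0.002,0.002,0.03],"rot": [0,0,0]},
    {"slide": [0.002,0.002,0.055],"rot": [0,0,0]},
    {"slide": [0.002,0.002,0.072],"rot": [0,0,0]},
    {"slide": [0.002,0.002,0.08],"rot": [0,0,0]},
    {"slide": [0.002,0.002,0.084],"rot": [0,0,0]},
    {"slide": [0.002,0.002,0.086],"rot": [0,0,0]},
    {"slide": [0.002,0.002,0.088],"rot": [0,0,0]},
    {"slide": [0.002,0.002,0.088],"rot": [0,0,0]}
  ]
}}

```text
time_s: 3.5
ee_pos: [0.5024, 0.1246, 0.0425]
tcp_rot: [1.003, 2.976, 0.0]
wrist_force: [-1.7, -2.1, 3.8]
opening: 0.0002
```

```bash
python3 go.py .5013 .1249 .04 143
```

```text
t 3.5 pos [0.5024 0.1246 0.0425] yaw 142.76 j6 -0.7 F [-1.66 -2.13  3.82] T [-0.43  0.38  0.03] op 0.0002
slide [ 0.001  -0.0005  0.0025] rot [ 0.03  0.04 -0.24]
```

Emit:
{"api": "drive_tool", "payload": {
  "targets": [
    {"slide": [0,0,0.002],"rot": [0,0,0]},
    {"slide": [0,0,0.003],"rot": [0,0,0]},
    {"slide": [0,0,0.004],"rot": [0,0,0]},
    {"slide": [0,0,0.004],"rot": [0,0,0]},
    {"slide": [0,0,0.004],"rot": [0,0,0]},
    {"slide": [0,0,0.004],"rot": [0,0,0]}
  ]
}}

```text
time_s: 4.0
ee_pos: [0.5028, 0.125, 0.0398]
tcp_rot: [1.002, 2.976, 0.001]
wrist_force: [-6.9, -3.8, 23.2]
opening: -0.0002
```

```bash
python3 go.py .5013 .1249 .04 143
```

```text
t 4.0 pos [0.5028 0.125  0.0398] yaw 142.8 j6 -0.7 F [-6.9  -3.85 23.16] T [-0.84  1.12  0.01] op -0.0002
slide [ 0.0012 -0.001  -0.0002] rot [ 0.06  0.08 -0.2 ]
```

Emit:
{"api": "drive_tool", "payload": {
  "targets": [
    {"slide": [0,0,-0.02],"rot": [0,0,0]},
    {"slide": [0,0,-0.06],"rot": [0,0,0]},
    {"slide": [0,0,-0.1],"rot": [0,0,0]},
    {"slide": [0,0,-0.1],"rot": [0,0,0]},
    {"slide": [0,0,-0.1],"rot": [0,0,0]}
  ]
}}

```text
time_s: 4.42
ee_pos: [0.5045, 0.1258, 0.1407]
tcp_rot: [1.0, 2.972, 0.006]
wrist_force: [0.0, 0.4, -0.3]
opening: -0.0001
```

```bash
python3 go.py .5112 .0255 .13 143;python3 - <<'E'
from meas import *
b=cam('top');a=cam('scene')
save(b,'t1.png');save(a,'s1.png')
for c,n in((b,[293,235]),(a,[346,241])):
  try: print(green(c,np.array(n),15)[:2])
  except Exception as e: print(e)
cv2.imwrite('pics/s1c.png',cv2.resize(cv2.imread('pics/s1.png')[140:320,240:500],None,fx=3,fy=3))
E
```

```text
t 4.42 pos [0.5045 0.1258 0.1407] yaw 142.79 j6 -0.7 F [ 0.04  0.4  -0.27] T [-0.01  0.03  0.03] op -0.0001
slide [-0.0659 -0.0759  0.0105] rot [ 0.33  0.26 -0.21]
green() takes 2 positional arguments but 3 were given
green() takes 2 positional arguments but 3 were given
```

View pics/s1c.png

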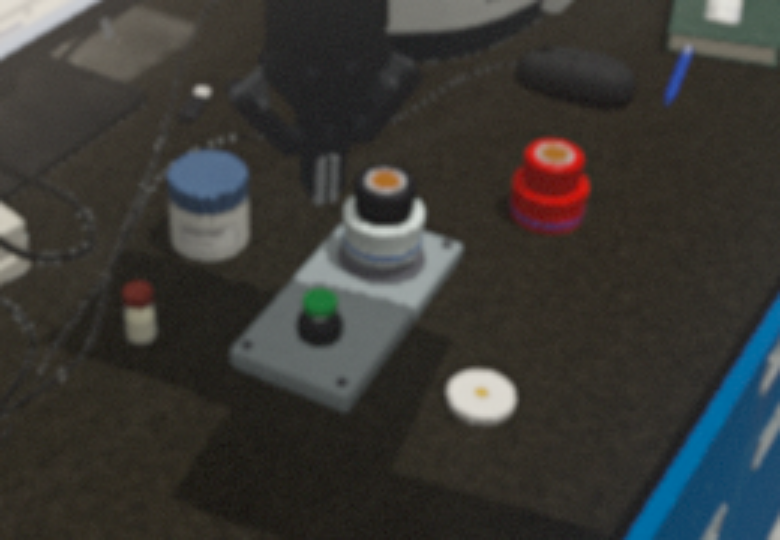

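The plunger is back up: its green cap is at (346,240), as it was at the start. The head has not moved. Next I move over the head and open the fingers.

Emit:
{"api": "drive_tool", "payload": {
  "targets": [
    {"slide": [-0.066,-0.076,0.005],"rot": [0.3,0.3,0]},
    {"slide": [-0.066,-0.076,0.005],"rot": [0.3,0.3,0]},
    {"slide": [-0.066,-0.076,0.005],"rot": [0.3,0.3,0]},
    {"slide": [-0.066,-0.076,0.005],"rot": [0.3,0.3,0]},
    {"slide": [-0.066,-0.076,0.005],"rot": [0.3,0.3,0]},
    {"slide": [-0.066,-0.076,0.005],"rot": [0.3,0.3,0]},
    {"slide": [-0.066,-0.076,0.005],"rot": [0.3,0.3,0]}
  ],
  "fingers": 1,
  "grip_force": 30
}}

```text
time_s: 5.1
ee_pos: [0.5083, 0.0254, 0.1322]
tcp_rot: [-0.999, -2.97, 0.006]
wrist_force: [-0.4, -0.0, 0.6]
opening: 0.0831
```

```bash
python3 go.py .5115 .0255 .068 143
```

```text
t 5.1 pos [0.5083 0.0254 0.1322] yaw 142.83 j6 -0.895 F [-0.44 -0.05  0.59] T [-0.03  0.04 -0.03] op 0.0831
slide [-0.0029  0.0024  0.0642] rot [-0.33 -0.36 -0.17]
```

Emit:
{"api": "drive_tool", "payload": {
  "targets": [
    {"slide": [-0.003,0.002,0.03],"rot": [-0.3,-0.3,0]},
    {"slide": [-0.003,0.002,0.05],"rot": [-0.3,-0.3,0]},
    {"slide": [-0.003,0.002,0.064],"rot": [-0.3,-0.3,0]},
    {"slide": [-0.003,0.002,0.064],"rot": [-0.3,-0.3,0]},
    {"slide": [-0.003,0.002,0.064],"rot": [-0.3,-0.3,0]}
  ]
}}

```text
time_s: 5.52
ee_pos: [0.5113, 0.0252, 0.0682]
tcp_rot: [-1.0, -2.976, 0.001]
wrist_force: [-0.5, -1.0, 0.4]
opening: 0.0853
```

```bash
python3 go.py .5115 .0255 .068 143; python3 - <<'E'
from h import *
b=cam('top');a=cam('scene')
save(b,'t2.png');save(a,'s2.png')
x=cv2.resize(b['pixels'][180:280,270:410,::-1],None,fx=4,fy=4);y=cv2.resize(a['pixels'][150:250,300:440,::-1],None,fx=4,fy=4)
cv2.imwrite('pics/2.png',cv2.resize(np.vstack([x,y]),None,fx=.75,fy=.75))
E
```

```text
t 5.52 pos [0.5113 0.0252 0.0682] yaw 142.86 j6 -0.897 F [-0.54 -1.01  0.36] T [ 0.02 -0.01 -0.03] op 0.0853
slide [0.     0.0004 0.0002] rot [-0.07 -0.09 -0.14]
```

View pics/2.png

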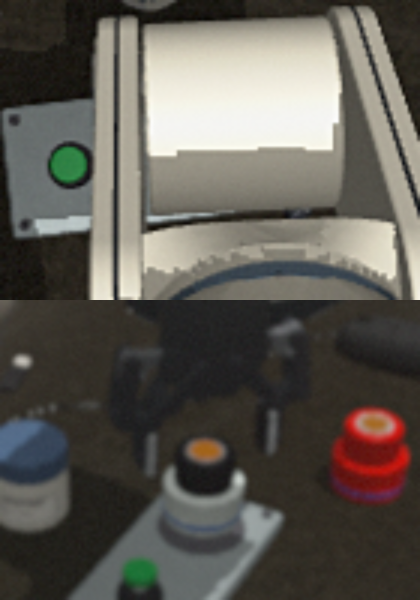

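The lower crop shows the fingers straddling the collar evenly, well clear of the jar. Next I close gently.

Emit:
{"api": "drive_tool", "payload": {
  "targets": [
    {"slide": [0,0,0],"rot": [0,0,0]},
    {"slide": [0,0,0],"rot": [0,0,0]},
    {"slide": [0,0,0],"rot": [0,0,0]},
    {"slide": [0,0,0],"rot": [0,0,0]},
    {"slide": [0,0,0],"rot": [0,0,0]},
    {"slide": [0,0,0],"rot": [0,0,0]},
    {"slide": [0,0,0],"rot": [0,0,0]},
    {"slide": [0,0,0],"rot": [0,0,0]}
  ],
  "fingers": 0,
  "grip_force": 30
}}

```text
time_s: 6.28
ee_pos: [0.5124, 0.0242, 0.0696]
tcp_rot: [1.002, 2.976, 0.001]
wrist_force: [0.4, 0.5, 4.9]
opening: 0.0442
```

```bash
python3 go.py .5115 .0255 .068 143; python3 - <<'E'
from h import *
a=cam('scene')
save(a,'s3.png')
y=cv2.resize(a['pixels'][150:250,300:440,::-1],None,fx=5,fy=5,interpolation=2)
cv2.imwrite('pics/3.png',y)
E
```

```text
t 6.28 pos [0.5124 0.0242 0.0696] yaw 142.77 j6 -0.897 F [0.35 0.53 4.88] T [-0.13  0.17 -0.03] op 0.0442
slide [0.0015 0.0005 0.0016] rot [ 0.05  0.06 -0.23]
```

View pics/3.png

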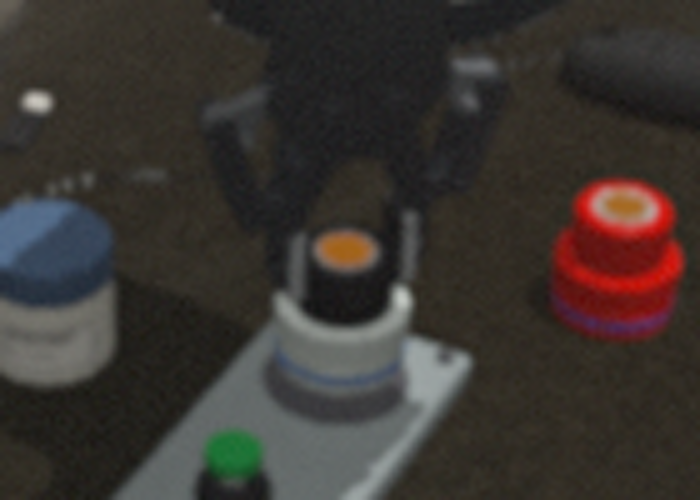

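Emit:
{"api": "drive_tool", "payload": {
  "targets": [
    {"slide": [0,0,0],"rot": [0,0,0]},
    {"slide": [0,0,0.001],"rot": [0,0,4]},
    {"slide": [0,0,0.001],"rot": [0,0,8]},
    {"slide": [0,0,0.001],"rot": [0,0,12]},
    {"slide": [0,0,0.001],"rot": [0,0,12]}
  ],
  "grip_force": 40
}}

```text
time_s: 6.75
ee_pos: [0.5132, 0.0242, 0.0694]
tcp_rot: [1.313, 2.851, 0.002]
wrist_force: [-0.2, 0.2, 12.2]
opening: 0.0441
```

```bash
python3 go.py .5115 .0255 .068
```

```text
t 6.75 pos [0.5132 0.0242 0.0694] yaw 130.56 j6 -0.684 F [-0.16  0.2  12.21] T [-0.11  0.31 -0.1 ] op 0.0441
slide [ 0.0021 -0.0004  0.0014] rot [0.13 0.11 0.  ]
```

Emit:
{"api": "drive_tool", "payload": {
  "targets": [
    {"slide": [0,0,0],"rot": [0,0,3]},
    {"slide": [0,0,0],"rot": [0,0,6]},
    {"slide": [0,0,0],"rot": [0,0,6]}
  ]
}}

```text
time_s: 7.0
ee_pos: [0.5127, 0.0243, 0.0685]
tcp_rot: [1.458, 2.781, 0.002]
wrist_force: [1.2, 2.4, -1.9]
opening: 0.0436
```

Emit:
{"api": "drive_tool", "payload": {
  "targets": [
    {"slide": [0,0,0],"rot": [0,0,3]},
    {"slide": [0,0,0],"rot": [0,0,6]},
    {"slide": [0,0,0],"rot": [0,0,6]}
  ]
}}

```text
time_s: 7.25
ee_pos: [0.5114, 0.0242, 0.0676]
tcp_rot: [-1.6, -2.703, 0.001]
wrist_force: [1.0, -0.1, -2.7]
opening: 0.0436
```

```bash
python3 go.py .5115 .0255 .068
```

```text
t 7.25 pos [0.5114 0.0242 0.0676] yaw 118.75 j6 -0.478 F [ 1.03 -0.13 -2.66] T [ 0.02 -0.05  0.03] op 0.0436
slide [ 0.0011  0.0007 -0.0004] rot [-0.04 -0.02  0.  ]
```

The reaction vanished between 18 and 24 degrees and the gripper now carries the head's weight, so the keyways seem to be over the pins. I press to test.

Emit:
{"api": "drive_tool", "payload": {
  "targets": [
    {"slide": [0,0,0.001],"rot": [0,0,0]},
    {"slide": [0,0,0.002],"rot": [0,0,0]},
    {"slide": [0,0,0.003],"rot": [0,0,0]},
    {"slide": [0,0,0.003],"rot": [0,0,0]}
  ]
}}

```text
time_s: 7.58
ee_pos: [0.5116, 0.0243, 0.0645]
tcp_rot: [-1.598, -2.704, 0.001]
wrist_force: [-0.1, -0.4, -1.6]
opening: 0.0436
```

```bash
python3 go.py .5115 .0255 .068
```

```text
t 7.58 pos [0.5116 0.0243 0.0645] yaw 118.84 j6 -0.479 F [-0.07 -0.36 -1.6 ] T [-0.04 -0.    0.01] op 0.0436
slide [ 0.0011  0.0005 -0.0035] rot [-0.03 -0.02  0.  ]
```

Emit:
{"api": "drive_tool", "payload": {
  "targets": [
    {"slide": [0,0,0.001],"rot": [0,0,1]},
    {"slide": [0,0,0.002],"rot": [0,0,2]},
    {"slide": [0,0,0.004],"rot": [0,0,3]},
    {"slide": [0,0,0.006],"rot": [0,0,3]},
    {"slide": [0,0,0.008],"rot": [0,0,3]},
    {"slide": [0,0,0.009],"rot": [0,0,3]},
    {"slide": [0,0,0.009],"rot": [0,0,3]},
    {"slide": [0,0,0.009],"rot": [0,0,3]}
  ]
}}

```text
time_s: 8.25
ee_pos: [0.512, 0.0243, 0.0561]
tcp_rot: [1.67, 2.661, 0.0]
wrist_force: [-1.3, 0.2, 7.2]
opening: 0.0436
```

```bash
python3 go.py .5115 .0255 .0555; python3 - <<'E'
from meas import *
a=cam('scene');
save(a,'s4.png')
c,n,_=amber(a,np.array([368,202]),12);print(c,n)
for z in (.09,.084,.08,.076): print(z,proj(a,[.5115,.0255,z]))
y=cv2.resize(a['pixels'][150:250,300:440,::-1],None,fx=5,fy=5,interpolation=2)
cv2.imwrite('pics/4.png',y)
E
```

```text
t 8.25 pos [0.512  0.0243 0.0561] yaw 115.79 j6 -0.426 F [-1.31  0.21  7.18] T [-0.03  0.35 -0.04] op 0.0436
slide [0.0013 0.0001 0.0006] rot [0.02 0.01 0.  ]
[368.3125 204.5   ] 48
0.09 [369.03269218 200.44208862]
0.084 [368.90553106 202.63328659]
0.08 [368.82125399 204.08549574]
0.076 [368.73737128 205.5308896 ]
```

View pics/4.png

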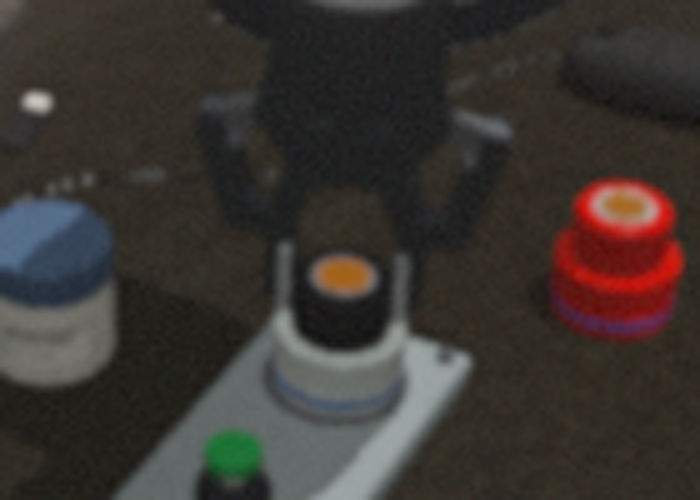

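The head is down about 13 to 14 mm: the amber window went from row 199.3 to 204.5. The force matches a nearly compressed spring. I grip harder and push against the stop.

Emit:
{"api": "drive_tool", "payload": {
  "targets": [
    {"slide": [0,0,0.001],"rot": [0,0,0]},
    {"slide": [0,0,0.002],"rot": [0,0,0]},
    {"slide": [0,0,0.003],"rot": [0,0,0]},
    {"slide": [0,0,0.003],"rot": [0,0,0]},
    {"slide": [0,0,0.003],"rot": [0,0,0]},
    {"slide": [0,0,0.003],"rot": [0,0,0]}
  ],
  "grip_force": 60
}}

```text
time_s: 8.8
ee_pos: [0.5123, 0.0243, 0.0558]
tcp_rot: [1.669, 2.661, 0.001]
wrist_force: [-10.7, -0.2, 41.4]
opening: 0.043
```

```bash
python3 go.py .5115 .0255 .0555; python3 - <<'E'
from meas import *
a=cam('scene');
save(a,'s5.png')
c,n,_=amber(a,np.array([368,202]),12);print(c,n,green(a,[346,241])[:2])
y=cv2.resize(a['pixels'][150:250,300:440,::-1],None,fx=5,fy=5,interpolation=2)
cv2.imwrite('pics/5.png',y)
E
python3 go.py .5115 .0255 .0555
```

```text
t 8.8 pos [0.5123 0.0243 0.0558] yaw 115.8 j6 -0.426 F [-10.68  -0.24  41.43] T [-0.31  2.37 -0.05] op 0.043
slide [ 0.0014 -0.0002  0.0003] rot [0.05 0.03 0.  ]
[368.26666667 204.71111111] 45 (array([346.08433735, 240.03614458]), np.int32(83))
t 8.85 pos [0.5123 0.0243 0.0557] yaw 115.8 j6 -0.426 F [-10.26  -0.1   40.69] T [-0.29  2.35 -0.03] op 0.0432
slide [ 0.0014 -0.0002  0.0002] rot [0.05 0.03 0.  ]
```

View pics/5.png

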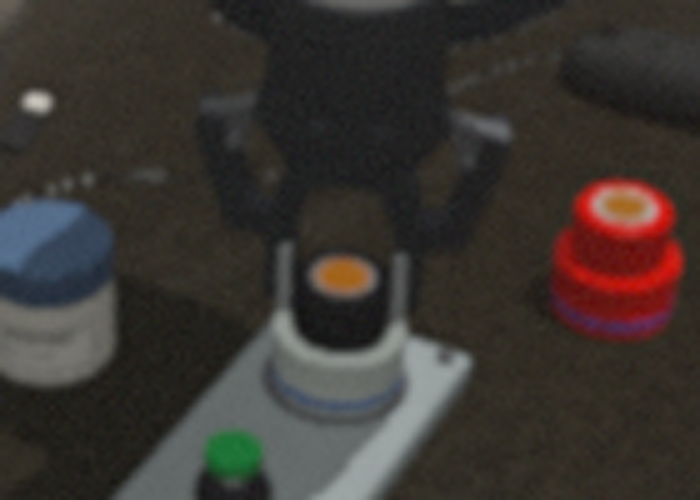

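The stop is hard: 41 N while z stays at 0.0558. I ease off to a moderate push.

Emit:
{"api": "drive_tool", "payload": {
  "targets": [
    {"slide": [0,0,-0.0005],"rot": [0,0,0]},
    {"slide": [0,0,-0.001],"rot": [0,0,0]},
    {"slide": [0,0,-0.0015],"rot": [0,0,0]},
    {"slide": [0,0,-0.0015],"rot": [0,0,0]},
    {"slide": [0,0,-0.0015],"rot": [0,0,0]},
    {"slide": [0,0,-0.0015],"rot": [0,0,0]}
  ]
}}

```text
time_s: 9.35
ee_pos: [0.5122, 0.0243, 0.0559]
tcp_rot: [1.669, 2.661, 0.001]
wrist_force: [-5.0, -0.6, 23.0]
opening: 0.0431
```

```bash
python3 - <<'E'
from meas import *
a=cam('scene')
c,n,_=amber(a,np.array([368,202]),12);print(c,n,green(a,[346,241])[:2])
for n in('jar_desiccant','vial_red','atr_puck'):print(n,[(np.round(d['location'],1).tolist(),round(d['p'],2)) for d in arm.place_of(a,n)][:2])
E
python3 go.py .5115 .0255 .0555
```

```text
[368.08888889 204.71111111] 45 (array([346.07407407, 239.91358025]), np.int32(81))
jar_desiccant [([309.3, 221.9], 0.97), ([344.6, 242.8], 0.73)]
vial_red [([285.9, 250.2], 0.72)]
atr_puck [([398.7, 274.4], 0.88), ([366.5, 224.6], 0.28)]
t 9.55 pos [0.5122 0.0243 0.0559] yaw 115.8 j6 -0.426 F [-5.02 -0.47 23.8 ] T [-0.24  1.35 -0.03] op 0.043
slide [ 0.0014 -0.0001  0.0004] rot [0.04 0.02 0.  ]
```

```bash
python3 -c "
from station import arm
print(arm.hand_in())"
```

```text
the job is handed in; nothing more can be done
None
```

I finished the job and handed it in at about 9.6 s of the 48 s allowed. The hand-in gives no verdict.

- **Vent:** I pressed the green plunger with shut fingers to its stop (TCP z 0.040 m, 23 N) and let it spring back. The later pictures show its cap where it was at the start.
- **Cell head:** I gripped the black collar and turned it clockwise under a light push. The push force vanished between 18 and 24 degrees, so the keyways had reached the pins, and the head sank freely. I turned it a further 3 degrees to about 27 degrees and pushed it down against the spring to a hard stop. I left it gripped at 60 N and pushed down with about 23 N.
- **Last checks:**
  - The tool was about 13.7 mm lower than at the start of the turn, against 14 mm nominal.
  - The amber window stayed at row 204.7 in the last two pictures, so the head had not moved.
  - The vial and puck were where they were at first. The jar was not detected in that camera's first picture, so I have only the later pictures of it, where it stands upright and looks unmoved.
- **Not ideal:**
  - The first vent press fell short, at about 42 mm (3.8 N), so I pressed further in the same stroke.
  - The push against the home stop briefly reached 41 N at the wrist, and I eased it off.
  - The camera estimates of the spigot axis differed by 2 to 5 mm. The gripped head's axis agreed with the plate fit to about 1.5 mm.

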